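# Hook open the sprung arm of a slide holder

## Task

Swing the sprung clamp arm of the slide holder back off the glass and hook it on the catch inside the hood, so that the glass can be changed. The catch has been readjusted, so feel for it: draw slowly until it clicks, do not push on into the hair trigger just behind it, then let the arm gently back onto the catch and let go. Leave the bottle, the objective and the tray where they are.

Things in the scene. Friction and masses are not known exactly. Their poses are not given: they have to be found in the camera images.
- holder: Slide holder fixed to the bench: grey plate 200 x 240 x 20 mm (its x, y, z), origin at the centre of its underside, z up; its place differs each time. It carries a clear glass chamber 76 x 26 x 4 mm against a fence, a swinging clamp arm and a dark steel hood 54 x 90 mm, top 54 mm above the bench.
- pivot (a point): Point on the arm's vertical pivot axis, 30 mm above the bench; in the holder's frame at (60, 0, 30) mm.
- knob (a point): Point on the axis of the arm's upright black round knob (16 mm diameter, 38 to 88 mm above the bench), 75 mm above the bench, 85 mm from the pivot axis; moves with the arm. Nothing in its way is taller than 54 mm; the arm is a flat bar 12 mm wide, its top 38 mm above the bench. A tight grip that twists the knob blurs the force felt; it can be pushed by one finger.
- hood (a point): Centre of the hood's top, 54 mm above the bench, 127 mm from the pivot axis. A sprung pawl is hidden under it. The arm's outer end (a pin 118 mm from the pivot) swings in under the hood from its open side; the knob passes beside it, 15 mm from knob axis to hood edge. Let back slowly after the click, the knob moves 1 to 3 mm, rests on the pawl and the load leaves the hand.
- clamp_arm (a joint): Clamp arm angle (rad): 0 = shut on the glass (start), grows counter-clockwise seen from above, toward the hood. Knob direction from the pivot = holder x axis turned by 2.531 + q. A spring pulls it shut: 5 N at the knob, rising to 8.5 N at the catch. It hooks somewhere between 0.95 and 1.34. Over about 6 mm of knob travel before the click it gets 3 to 7 N harder, then that extra vanishes.
- trigger (a joint): Travel of the hair trigger behind the catch (rad): 0 = set. Some 2 to 3 mm of knob travel past the click the arm meets it, felt as a wall: it withstands some 9 N more than the spring, then yields. Past 0.02 rad it has fired: it stays there and holds the pawl out, and the arm cannot be hooked any more.
- oil_bottle: Small amber glass bottle 32 mm across, 70 mm tall, standing loose beside the holder; origin at the centre of its underside. To be left alone.
- objective: Loose steel microscope objective 28 mm across, 45 mm tall, standing beside the holder; origin at the centre of its underside. To be left alone.
- slide_tray: White open tray 100 x 90 x 25 mm with dividers behind the holder; origin at the centre of its underside. To be left alone.

How it is judged:
On the way:
1. the clamp arm is drawn well back off the glass (over 0.8 rad) (value of joint clamp_arm above 0.8 rad), for 0.1 s.
At the end, for the whole second after the job is handed in: The clamp arm, let go, stays at rest (under 0.05 rad/s) hooked open on the catch at more than 0.9 rad, and the trigger is still set (under 0.02 rad) (value of joint clamp_arm above 0.9 rad and velocity of joint clamp_arm between -0.05 and 0.05 rad/s and value of joint trigger below 0.02 rad); the robot touches nothing.
It fails at once if the hair trigger is pushed in by more than 0.02 rad (2.4 mm): it has fired (value of joint trigger above 0.02 rad).
It fails at once if the arm snaps back: it flies toward shut faster than 4 rad/s (0.34 m/s at the knob), because it slipped, fired or was dropped onto the catch (velocity of joint clamp_arm below -4 rad/s).
It fails at once if the bottle is moved by more than 15 mm (distance of oil_bottle from where it was at the start of the episode above 0.015 m).
It fails at once if the objective is moved by more than 15 mm (distance of objective from where it was at the start of the episode above 0.015 m).
It fails at once if the tray is moved by more than 15 mm (distance of slide_tray from where it was at the start of the episode above 0.015 m).
It also fails if it takes over 51 s, if anything falls off the work surface, if the arm or the gripper's body presses on something with over 40 N, if the wrist force passes 120 N, or if a joint passes its speed limit or range.

## Robot

A 6-joint arm with a two-finger parallel gripper is mounted at the origin on the work surface. World frame = base frame: x ahead of the robot, y to its left, z up, the work surface at z = 0. Lengths are in m, angles in rad, forces in N, time in s.
With the tool pointing down it reaches from about 0.35 to 1 m from the base axis. Payload 7.1 kg.
Tool frame: the origin (TCP) lies between the finger pads; the fingertips stand 22 mm ahead of it and the grasp point (between the pads) lies 3 mm ahead of it; z points along the fingers, y is the line along which they close (so a half turn about z gives the same grasp; the last joint's range is limited). The gripper opens to 85 mm and grips with 20 to 120 N. Pads are 22 mm wide; open, the fingers measure 114 mm over their backs; the gripper's body (76 mm by 85 mm) begins 54 mm behind the grasp point. The pads swing forward as they close: fully open they stand 13 mm farther back than shut.
Start: joints at [1.138, 0.423, 1.63, -0, 1.089, -0.019], TCP at [0.251, 0.572, 0.214] pointing down, gripper open.
Joint ranges: [-3, 3], [-0.9, 2.11], [0.09, 2.58], [-1.31, 4.45], [0.11, 2.69], [-2.54, 2.54]. Speed limits (rad/s): [2.39, 2.39, 3.01, 3.14, 3.14, 3.14].

## Interface

Orientations are given as a rotation vector (axis times angle).
In Python, from rig import manip gives the robot as it stands. The module is installed in compiled form; this text tells all that it offers. Calls block until the motion is done:
- manip.move_to(position, orientation): joint-space move of the TCP to a pose.
- manip.servo_line(position, orientation=None, rate=0.15): straight line of the TCP; orientation=None keeps the orientation; rate is the mean speed in m/s.
- manip.set_joints(angles): joint-space move.
- manip.command_gripper(opening, f_grip=None): finger opening in m; f_grip is the grip in N (None keeps the last); returns when the fingers have stopped.
- manip.hold(seconds).
- manip.solve_ik(position, orientation): joint angles nearest the present ones, or None.
- manip.camera(name): name is "scene" or "side" or "wrist"; returns a dict with "image" (400x640x3 uint8, red, green, blue), "fx", "fy", "cx", "cy" (pixels), "k1" (the pictures are not rectified: a ray, as slopes to the right and down, at radius r is drawn at 1 + k1 r^2 times it, then the intrinsics apply), "cam_to_world" (4x4, takes a point from camera to world coordinates); the wrist camera has in their place "mount" (4x4, takes a point from camera to tool coordinates, whose origin is the TCP and whose axes are the flange's). Camera axes: x right, y down, z forward; pixel columns grow to the right and rows downward; lengths in m; the calibration is good to about 2 mm. A picture is of the moment at which its call begins: read the wrist's pose just before it. There is no depth.
A pose or a line that the arm cannot do raises manip.IKError and nothing moves.
- manip.sign_off(): hands the job in; it is judged then, once.
Readings, each from a call of its own:
- manip.get_time(): time.
- manip.get_joint_positions(): joint angles.
- manip.get_joint_vel(): joint speeds.
- manip.get_tau(): joint torques, N m.
- manip.get_position(): TCP position.
- manip.get_ee_rot(): TCP orientation.
- manip.get_contact_force(): force on the tool from outside, world axes, zero at the start.
- manip.get_torque(): the same for the moment, N m.
- manip.get_width(): finger opening in m.
- manip.get_grip_force(): force on a finger pad.
Only numpy, scipy, OpenCV 4.12 (cv2) and the standard library are available. Lean on these libraries where they do the work, as an engineer would, in place of code of your own. Each camera call takes 0.05 s, during which the arm holds its last target. There are 200 camera calls.

## Working session

There is one attempt and no reset: what is moved stays moved. The work goes in short steps, each a Python script; the robot and the scene stay as the last script left them, time stands still between calls to the robot, and variables do not carry over. Pictures are saved under pics/ and viewed, at most 10 in all, crops included, and the job is handed in when it is done.

```bash
mkdir -p pics; python3 - <<'E'
from rig import manip
import cv2,pickle
d={}
for n in("scene","side","wrist"):
    p=manip.get_position(),manip.get_ee_rot()
    c=manip.camera(n);c['pose']=p;d[n]=c
    cv2.imwrite(f"pics/{n}0.png",c['image'][:,:,::-1])
pickle.dump(d,open('c0.pkl','wb'))
print(p,manip.get_time())
E
```

```text
(array([0.25107359, 0.57179658, 0.21353034]), array([-6.45241614e-01, -3.07431491e+00,  2.08799573e-03])) 0.15
```

View pics/scene0.png

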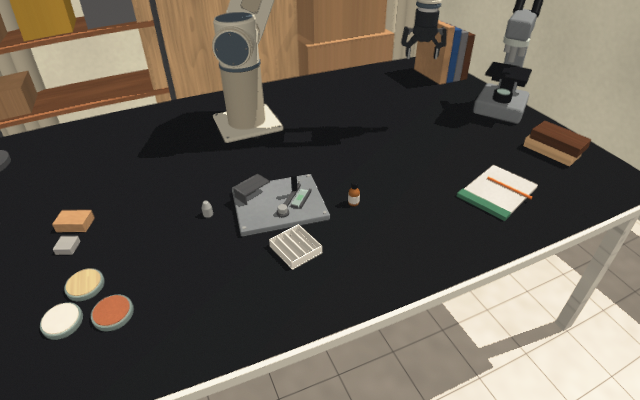

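View pics/side0.png

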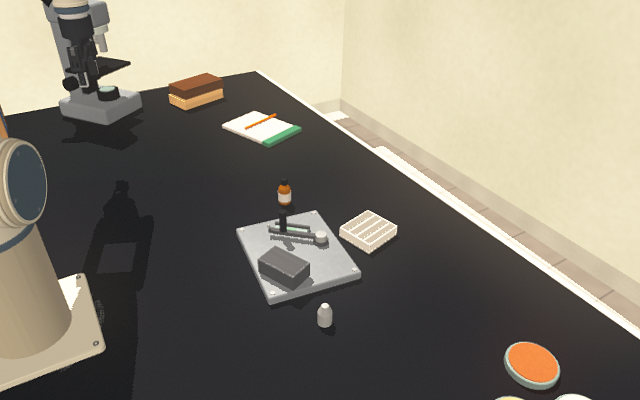

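The scene view shows the plate around (280,205), the knob at about (295,183), the pivot at (283,210) and the hood at (251,187). The side view shows the plate around (298,255), the knob at (283,222) and the hood at (284,268). I'll enlarge both.

```bash
python3 - <<'E'
import cv2
a=cv2.imread('pics/scene0.png')[165:245,220:340];b=cv2.imread('pics/side0.png')[200:310,225:375]
cv2.imwrite('pics/sc.png',cv2.resize(a,None,fx=6,fy=6,interpolation=2))
cv2.imwrite('pics/si.png',cv2.resize(b,None,fx=5,fy=5,interpolation=2))
E
```

```text
(no output)
```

View pics/sc.png

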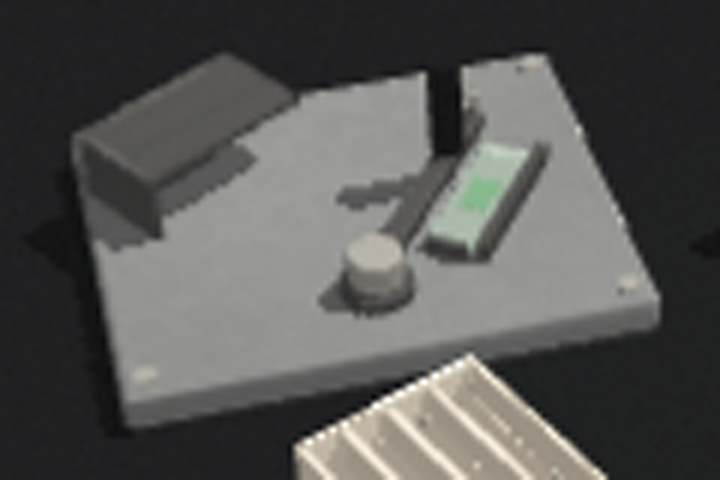

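View pics/si.png

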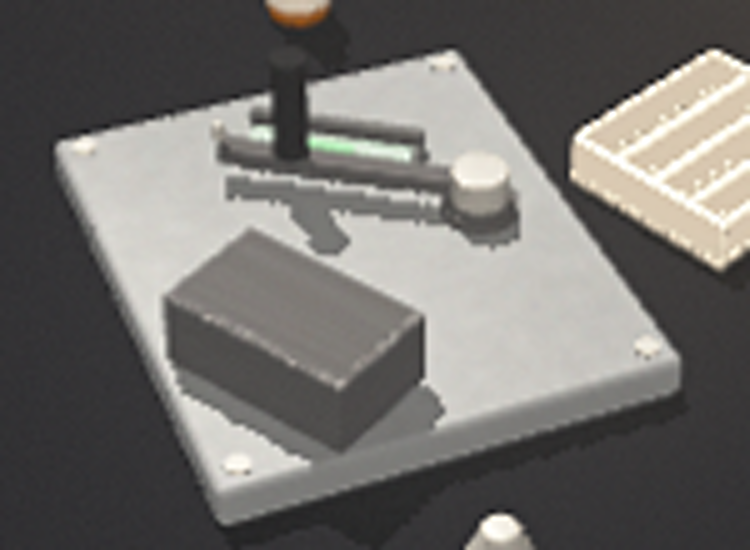

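The enlarged scene crop puts the plate top corners at (548,57), (658,297) and (125,405). In the side crop they are at (57,143), (455,52), (680,357) and (225,490). The knob top in the side crop is at (288,58). The pivot lies on the +x edge. I'll fit the holder pose to these.

```bash
python3 - <<'E'
import pickle,numpy as np
from scipy.optimize import least_squares
d=pickle.load(open('c0.pkl','rb'))
def proj(c,P):
    T=np.linalg.inv(c['cam_to_world']);p=P@T[:3,:3].T+T[:3,3];s=p[:,:2]/p[:,2:]
    s=s*(1+c['k1']*(s**2).sum(1))[:,None];return s*[c['fx'],c['fy']]+[c['cx'],c['cy']]
K=[60+85*np.cos(2.531),85*np.sin(2.531),88]
A,B,C,D=[-100,120,20],[100,120,20],[100,-120,20],[-100,-120,20]
obs={'scene':([A,B,C],np.array([(548,57),(658,297),(125,405)])/6+[220,165]-.5),
'side':([A,B,C,D,K],np.array([(57,143),(455,52),(680,357),(225,490),(288,58)])/5+[225,200]-.5)}
def W(x,P):
    P=np.array(P,float)/1000;c,s=np.cos(x[2]),np.sin(x[2])
    return P@np.array([[c,-s,0],[s,c,0],[0,0,1]]).T+[x[0],x[1],0]
f=lambda x:np.concatenate([(proj(d[n],W(x,o[0]))-o[1]).ravel() for n,o in obs.items()])
rs=[least_squares(f,[.6,0,y],loss='soft_l1') for y in np.arange(-3,3,1.)]
r=min(rs,key=lambda r:r.cost);print(r.x,r.cost,f(r.x).round(1))
print('pivot',W(r.x,[[60,0,30]]),'knob',W(r.x,[K]))
def hoodres(h): return np.concatenate([(proj(d[n],np.array([[h[0],h[1],.054]]))-u).ravel() for n,u in
 (('scene',np.array((190,118))/6+[220,165]-.5),('side',np.array((295,308))/5+[225,200]-.5))])
h=least_squares(hoodres,r.x[:2]);v=h.x-W(r.x,[[60,0,0]])[0,:2]
print('hood',h.x,h.fun,np.linalg.norm(v),'q',(np.arctan2(v[1],v[0])-r.x[2]-2.531)%(2*np.pi))
np.save('holder.npy',r.x)
E
```

```text
[ 0.51339035 -0.05036178 -0.13257809] 4.527316822547225 [ 0.4 -0.6  1.7  0.6  0.5  0.1 -0.9 -0.   0.3 -0.8  1.7  0.6 -0.8  1.5
  0.2  0.7]
pivot [[ 0.57286381 -0.05829319  0.03      ]] knob [[ 0.51027603 -0.00077998  0.088     ]]
hood [ 0.45533392 -0.10927481] [ 0.2004436   0.18583719 -0.04367165  0.21625433] 0.12811089696843497 q 1.1524510486977366
```

The fit is consistent: the measured hood radius is 128 mm against 127. I'll push the knob with the closed fingers' side face, with tool x along the tangent. First I check IK, then approach and make contact.

```bash
cat > h.py <<'E'
import numpy as np
from rig import manip
from scipy.spatial.transform import Rotation as Ro
X=np.load('holder.npy');c,s=np.cos(X[2]),np.sin(X[2])
PIV=X[:2]+.06*np.array([c,s])
def pose(q,back=.019,z=.082,sg=1,R=.085):
    """TCP pose, `back` behind the knob axis at arm angle q, tool x along sg*tangent"""
    a=X[2]+2.531+q;u=np.array([np.cos(a),np.sin(a)]);t=np.array([-u[1],u[0]])
    x=sg*np.array([t[0],t[1],0]);zz=np.array([0,0,-1.]);M=np.column_stack([x,np.cross(zz,x),zz])
    return np.r_[PIV+R*u-back*t,z],Ro.from_matrix(M).as_rotvec(),t
def ft(t): return -float(np.dot(manip.get_contact_force()[:2],t))
E
python3 - <<'E'
from h import *
best=None
for sg in(1,-1):
    js=[manip.solve_ik(*pose(q,sg=sg)[:2]) for q in(0,.5,.9,1.2,1.4)]
    print(sg,[None if j is None else np.round(j,2).tolist() for j in js])
    if all(j is not None for j in js):
        m=max(abs(j[5]) for j in js)
        if best is None or m<best[0]: best=(m,sg)
sg=best[1];np.save('sg.npy',sg)
manip.command_gripper(0,60)
p,o,t=pose(0,.036,.18,sg);manip.move_to(p,o)
p,o,t=pose(0,.036,.082,sg);manip.servo_line(p,o,.1)
print(sg,manip.get_time(),manip.get_contact_force(),manip.get_width(),manip.get_position()-p)
f0=ft(t)
for i in range(18):
    b=.036-.001*(i+1);p,o,t=pose(0,b,.082,sg);manip.servo_line(p,o,.03)
    f=ft(t)-f0
    if f>1.5: break
print('contact back',b,f,manip.get_contact_force(),manip.get_time())
np.save('b.npy',[b,f0])
import cv2
cv2.imwrite('pics/w1.png',manip.camera('side')['image'][150:330,200:400,::-1].repeat(3,0).repeat(3,1))
E
```

```text
1 [[0.0, 0.48, 1.94, -0.0, 0.73, -2.4], None, None, [-0.18, 0.44, 2.0, -0.0, 0.7, 2.5], [-0.21, 0.45, 1.98, 0.0, 0.71, 2.27]]
-1 [[0.0, 0.48, 1.94, -0.0, 0.73, 0.75], [-0.06, 0.44, 2.0, -0.0, 0.7, 0.18], [-0.13, 0.44, 2.01, 0.0, 0.69, -0.29], [-0.18, 0.44, 2.0, -0.0, 0.7, -0.64], [-0.21, 0.45, 1.98, -0.0, 0.71, -0.87]]
-1 4.2583 [-0.19933562 -0.05882697  0.22742302] 1.0594673548083656e-05 [4.98715474e-04 3.07250890e-05 5.36284904e-04]
contact back 0.017999999999999995 0.35234576735111156 [0.06326616 0.17838096 0.27633781] 8.7583
```

View pics/w1.png

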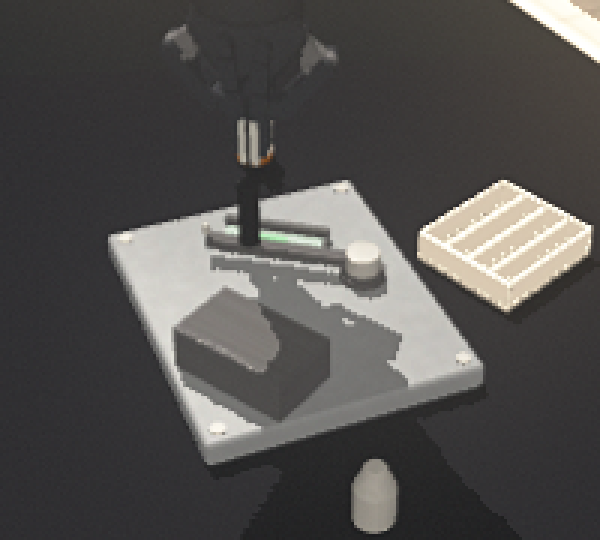

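The picture shows the fingers at (255,150), right behind the knob at (250,215), lined up with it but not yet touching. I'll close the last gap and then draw to about 0.85 rad.

```bash
python3 - <<'E'
from h import *
sg=int(np.load('sg.npy'));b,f0=np.load('b.npy')
for i in range(10):
    b-=.001;p,o,t=pose(0,b,.082,sg);manip.servo_line(p,o,.03);f=ft(t)-f0
    if f>1.5: break
print('contact',b,f,manip.get_time())
b=b+.0005 if f>1.5 else b
np.save('b.npy',[b,f0])
if f>1.5:
  for q in np.r_[.1:.86:.15]:
    p,o,t=pose(q,b,.082,sg);manip.servo_line(p,o,.05)
    F=manip.get_contact_force();print(round(q,2),round(ft(t)-f0,2),F.round(2),np.round(manip.get_torque(),2),round(manip.get_time(),2))
    if not 2<ft(t)-f0<14: break
  np.save('q.npy',q)
E
```

```text
contact 0.007999999999999986 -0.34802472241527926 11.3083
```

```bash
python3 - <<'E'
from h import *
import cv2
print(manip.get_position(),manip.get_time(),pose(0)[2])
a=manip.camera('side')['image'][185:245,240:340,::-1];b=manip.camera('scene')['image'][145:205,250:350,::-1]
im=np.clip(np.vstack([a,b]).astype(float)*2,0,255).astype(np.uint8)
cv2.imwrite('pics/w2.png',cv2.resize(im,None,fx=5,fy=5,interpolation=2))
E
```

```text
[0.51561895 0.00508535 0.0819954 ] 11.3083 [-0.67662602 -0.73632685]
```

View pics/w2.png

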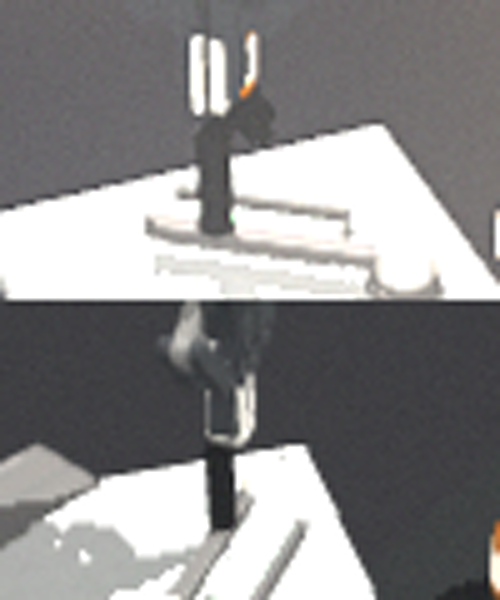

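```bash
python3 - <<'E'
import pickle,numpy as np,cv2
d=pickle.load(open('c0.pkl','rb'))
def ray(n,u):
    c=d[n];K=np.array([[c['fx'],0,c['cx']],[0,c['fy'],c['cy']],[0,0,1.]])
    s=(np.array(u,float)-[c['cx'],c['cy']])/[c['fx'],c['fy']];v=s.copy()
    for _ in range(9): v=s/(1+c['k1']*(v@v))
    T=c['cam_to_world'];r=T[:3,:3]@np.r_[v,1];return T[:3,3],r/np.linalg.norm(r)
def tri(a,b):
    (p,r),(q,s)=ray('side',a),ray('scene',b)
    k=np.linalg.lstsq(np.c_[r,-s],q-p,rcond=None)[0];A,B=p+k[0]*r,q+k[1]*s;return (A+B)/2,np.linalg.norm(A-B)
print('finger end',tri((281.5,207.5),(295.3,173.0)))
print('knob top',tri((282.5,210),(294,175)))
for n in('side','scene'): print(n,d[n]['cam_to_world'][:3,3])
E
```

```text
finger end (array([0.51107656, 0.00338241, 0.09577635]), np.float64(0.001197061480326345))
knob top (array([ 0.51155499, -0.00058733,  0.09106734]), np.float64(0.0020435994159769184))
side [ 0.13946868 -0.74838066  0.67615269]
scene [ 1.38487852 -0.30029494  0.73527878]
```

The fingers' visible ends triangulate to z≈0.093, just above the knob top. So they sit higher than the stated tip length implies. I'll back off and lower carefully, watching the force.

```bash
python3 - <<'E'
from h import *
import cv2
sg=int(np.load('sg.npy'))
p,o,t=pose(0,.034,.082,sg);manip.servo_line(p,o,.08)
F0=manip.get_contact_force()
for z in(.072,.064,.058):
    p,o,t=pose(0,.034,z,sg);manip.servo_line(p,o,.03);F=manip.get_contact_force()-F0;print(z,F.round(2))
    if np.linalg.norm(F)>2: break
print(manip.get_time(),manip.get_width(),manip.get_joint_positions().round(3))
a=manip.camera('side')['image'][185:245,240:340,::-1];b=manip.camera('scene')['image'][145:205,250:350,::-1]
im=np.clip(np.vstack([a,b]).astype(float)*2,0,255).astype(np.uint8)
cv2.imwrite('pics/w3.png',cv2.resize(im,None,fx=5,fy=5,interpolation=2))
E
```

```text
0.072 [ 0.15  0.09 -1.66]
0.064 [0.15 0.76 0.45]
0.058 [0.51 0.36 0.11]
13.1333 -4.0378480908362e-05 [0.023 0.529 1.921 0.    0.693 0.766]
```

View pics/w3.png

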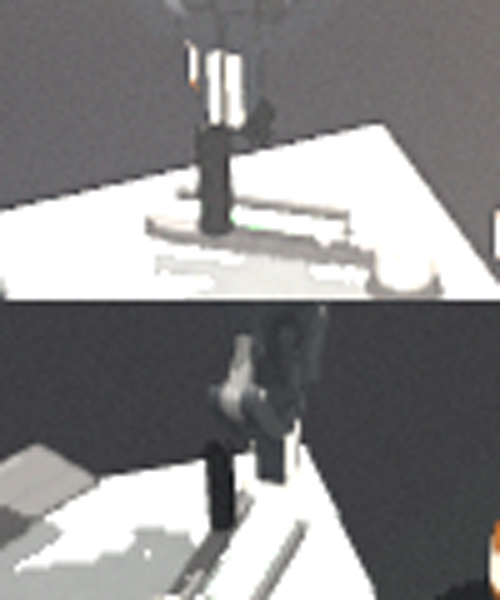

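```bash
python3 - <<'E'
import pickle,numpy as np
d=pickle.load(open('c0.pkl','rb'))
def proj(c,P):
    T=np.linalg.inv(c['cam_to_world']);p=T[:3,:3]@P+T[:3,3];s=p[:2]/p[2]
    s=s*(1+c['k1']*s@s);return (s*[c['fx'],c['fy']]+[c['cx'],c['cy']]).round(1)
for z in(.03,.04,.05,.06,.07,.08): print(z,proj(d['scene'],np.array([.5332,.0243,z])),proj(d['side'],np.array([.5332,.0243,z])))
E
```

```text
0.03 [306.4 194.6] [286.9 224.2]
0.04 [306.2 191.7] [286.8 220.7]
0.05 [306.1 188.8] [286.7 217.1]
0.06 [306.  185.9] [286.6 213.5]
0.07 [305.9 183. ] [286.5 209.8]
0.08 [305.8 180. ] [286.4 206.1]
```

Both views put the fingertips at z≈0.072 with the TCP at 0.058, and nothing is touching. I'll go on with the TCP at 0.050, which puts the tips at about 0.064.

```bash
python3 - <<'E'
from h import *
sg=int(np.load('sg.npy'));Z=.050;b=.034
p,o,t=pose(0,b,Z,sg);manip.servo_line(p,o,.05)
manip.hold(.1);print(manip.get_contact_force().round(2));f0=np.mean([ft(t) for _ in range(3)])
b=.022
p,o,t=pose(0,b,Z,sg);manip.servo_line(p,o,.04);f=ft(t)-f0;print('at 22',f)
while b>.008 and f<1.5:
    b-=.001;p,o,t=pose(0,b,Z,sg);manip.servo_line(p,o,.02);f=ft(t)-f0
print('contact',b,f,f0,manip.get_time())
np.save('b.npy',[b,f0])
if f>1.5:
  for q in np.r_[.1:.86:.15]:
    p,o,t=pose(q,b,Z,sg);manip.servo_line(p,o,.06)
    F=manip.get_contact_force();f=ft(t)-f0;print(round(q,2),round(f,2),F.round(2),np.round(manip.get_torque(),2),round(manip.get_time(),2))
    np.save('q.npy',q)
    if not 2<f<14: break
E
```

```text
[-0.77 -0.97  0.73]
at 22 1.6584562801359775
contact 0.022 1.6584562801359775 -1.2387245828482583 14.0917
0.1 6.44 [ 3.76  3.68 -1.51] [ 0.62 -0.65  0.04] 14.39
0.25 7.06 [ 4.17  4.37 -0.67] [ 0.72 -0.55  0.02] 14.76
0.4 6.12 [3.04 4.1  0.78] [ 0.87 -0.45 -0.  ] 15.12
0.55 6.52 [2.06 4.98 2.32] [ 0.9  -0.35  0.01] 15.49
0.7 7.53 [1.19 6.24 3.11] [ 1.01 -0.3  -0.03] 15.86
0.85 7.87 [1.15 6.79 4.27] [ 1.07 -0.14  0.04] 16.23
```

Contact is firm and the moment reading is smooth. Now I feel for the click in fine steps.

```bash
cat >> h.py <<'E'
def fm(t,L=.155):
    T=manip.get_torque();return -float(np.dot([-T[1],T[0]],t))/L
E
python3 - <<'E'
from h import *
sg=int(np.load('sg.npy'));b,f0=np.load('b.npy');q=.85;Z=.05
h=[];log=[];base=None;pk=0
while q<1.36 and manip.get_time()<40:
    ramp=base is not None and h[-1]>base+.9
    q+=(.0005 if ramp else .0009)/.085
    p,o,t=pose(q,b,Z,sg);manip.servo_line(p,o,.01)
    f=fm(t);h.append(f);log.append(f"{q:.3f}:{f:.2f}/{ft(t):.1f}")
    if len(h)>=3: base=min(base if base else 99,np.median(h[:4]))+0.003*0
    ref=base+3.0*(q-.87) if base else f
    pk=max(pk,f)
    if base and pk>ref+1.8 and f<pk-1.5: log.append('CLICK');break
    if base and f>ref+7.8: log.append('GUARD');break
print(' '.join(log),round(manip.get_time(),2))
np.save('q.npy',q)
E
```

```text
0.861:6.70/6.8 0.871:7.04/7.0 0.882:6.74/7.7 0.892:6.84/8.1 0.903:6.77/7.5 0.914:6.85/6.7 0.924:7.03/7.5 0.935:6.98/7.4 0.945:7.53/7.2 0.956:6.76/7.1 0.966:7.19/6.7 0.977:7.28/7.4 0.988:7.32/7.8 0.998:7.36/6.6 1.009:7.05/7.3 1.019:7.23/6.9 1.030:7.04/7.9 1.041:7.22/6.6 1.051:7.24/8.4 1.062:7.68/8.2 1.068:7.48/6.7 1.078:7.19/6.9 1.089:7.04/7.1 1.099:7.48/6.9 1.110:7.55/6.9 1.121:7.33/7.9 1.131:7.45/8.4 1.142:7.30/7.6 1.152:7.42/8.2 1.163:7.37/8.0 1.174:10.17/10.4 1.179:11.59/12.3 1.185:12.03/12.3 1.191:12.71/12.8 1.197:13.75/14.3 1.203:12.82/12.8 1.209:9.70/10.3 CLICK 25.48
```

```bash
python3 - <<'E'
from h import *
sg=int(np.load('sg.npy'));b,f0=np.load('b.npy');q=float(np.load('q.npy'));Z=.05
manip.hold(.1);p,o,t=pose(q,b,Z,sg);print('held',fm(t),ft(t));prev=fm(t)
for i in range(5):
    if prev<8.4: break
    q+=.0004/.085;p,o,t=pose(q,b,Z,sg);manip.servo_line(p,o,.01);f=fm(t);print(round(q,3),round(f,2),round(ft(t),2))
    if f>prev+.7: break
    prev=f
print(manip.get_time());np.save('q.npy',q)
E
```

```text
held 9.489467044021971 8.820483149723396
1.214 8.62 8.92
1.218 8.26 9.0
26.075
```

The extra load is almost gone. I'll let the arm back slowly.

```bash
python3 - <<'E'
from h import *
sg=int(np.load('sg.npy'));b,f0=np.load('b.npy');q=float(np.load('q.npy'));q0=q;Z=.05
for i in range(12):
    q-=.0005/.085;p,o,t=pose(q,b,Z,sg);manip.servo_line(p,o,.01);f=fm(t);print(f"{(q0-q)*85:.1f}mm {f:.2f}/{ft(t):.1f}",end='  ')
    if f<1: break
print(manip.get_time());np.save('q.npy',q)
E
```

```text
0.5mm 7.33/7.8  1.0mm 7.43/7.4  1.5mm 8.17/8.9  2.0mm 9.44/8.5  2.5mm 10.41/9.9  3.0mm 9.76/10.2  3.5mm 9.83/9.3  4.0mm 9.80/9.2  4.5mm 8.20/9.1  5.0mm 7.85/8.2  5.5mm 7.40/7.4  6.0mm 7.85/7.5  29.075
```

It did not hook: the pawl bump was felt again on the way back. I'll draw slightly farther, watching for the wall, and let back again.

```bash
python3 - <<'E'
from h import *
sg=int(np.load('sg.npy'));b,f0=np.load('b.npy');q=float(np.load('q.npy'));Z=.05
def go(q,r=.01):
    p,o,t=pose(q,b,Z,sg);manip.servo_line(p,o,r);f=fm(t);print(f"{q:.4f}:{f:.2f}/{ft(t):.1f}",end='  ');return f
for q in(1.17,1.19,1.205,1.214): go(q)
m=99;n=0
while q<1.236:
    q+=.0004/.085;f=go(q)
    m=min(m,f)
    if f>m+1.3: print('RISE');break
print('back')
for i in range(9):
    q-=.0005/.085;f=go(q)
    if f<1 or f>9.3: break
print(manip.get_time());np.save('q.npy',q)
E
```

```text
1.1700:9.39/8.1  1.1900:11.27/12.6  1.2050:10.51/10.0  1.2140:8.45/7.6  1.2187:8.14/8.1  1.2234:7.50/7.9  1.2281:6.25/6.5  1.2328:4.38/5.2  1.2375:5.60/5.8  back
1.2316:4.58/4.8  1.2258:2.35/2.2  1.2199:0.55/0.6  32.2833
```

The load has left the hand, so the arm is resting on the pawl. I'll ease off, withdraw and look.

```bash
python3 - <<'E'
from h import *
import cv2
sg=int(np.load('sg.npy'));b,f0=np.load('b.npy');q=float(np.load('q.npy'));Z=.05
for dq in(.5,1,2,4):
    p,o,t=pose(q-dq*.001/.085,b,Z,sg);manip.servo_line(p,o,.01);f=fm(t);print(dq,round(f,2),round(ft(t),2))
    if f>2: print('STILL LOADED');break
else:
    p,o,t=pose(q,b+.025,Z,sg);manip.servo_line(p,o,.04)
    p[2]=.16;manip.servo_line(p,o,.15)
    a=manip.camera('side')['image'][200:310,225:375,::-1]
    cv2.imwrite('pics/w4.png',cv2.resize(a,None,fx=4,fy=4,interpolation=2))
print(manip.get_time())
E
```

```text
0.5 0.06 0.08
1 -0.09 -0.36
2 -0.01 -0.17
4 -0.28 -0.08
35.0
```

View pics/w4.png

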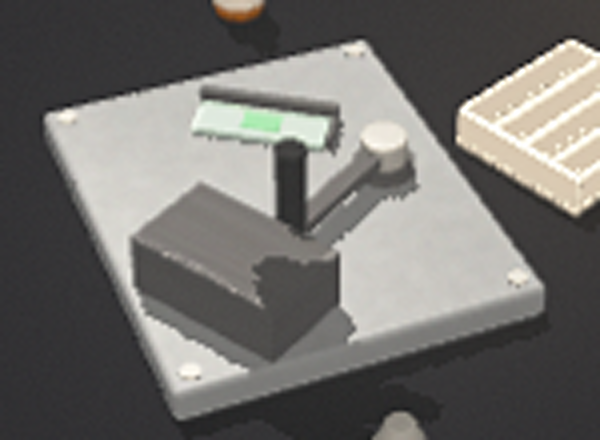

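The picture shows the knob at (290,185), beside the hood, with the arm end under the hood and the glass at (262,122) uncovered. The gripper is clear of everything, so I'm handing in.

```bash
python3 -c "
from rig import manip
print(manip.get_contact_force().round(2),manip.sign_off())"
```

```text
the job is handed in; nothing more can be done
[-0.39 -0.36 -0.35] None
```

The clamp arm is hooked open on the catch at about 1.22 rad and stayed there after I let go; the glass is uncovered and the robot is clear. The job was handed in at about 35 s; the trigger can't be read directly, but I felt no wall and the pawl is holding the arm.

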